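Put a stray rod connector away in the round hardware box

ROBOT

A 6-joint arm with a two-finger parallel gripper is mounted at the origin on the work surface. World frame = base frame: x ahead of the robot, y to its left, z up, the work surface at z = 0. Lengths are in m, angles in degrees, forces in N, time in s.
With the tool pointing down it reaches from about 0.4 to 0.825 m from the base axis. Payload 7 kg.
Tool frame: the origin (TCP) lies on the centre line of the jaws, within the pads' length; the fingertips stand 11 mm ahead of it and the grasp point (between the pads) lies 8 mm behind it; z points along the fingers, y is the direction in which the jaws open and shut (so a half turn about z gives the same grasp; the last joint's range is limited). The gripper opens to 88 mm and grips with 3 to 60 N. Pads are 19 mm wide; open, the fingers measure 130 mm over their backs; the gripper's body (78 mm by 193 mm) begins 47 mm behind the grasp point.
Start: joints at [93.627, 20.546, 0.682, 0, -70.136, -16.507], TCP at [0.15, 0.658, 0.238] pointing down, gripper open.
Joint ranges: [-176.03, 176.03], [-82.01, 121.73], [-58.28, 71.71], [-173.87, 95.51], [-174.79, -0.11], [-173.66, 173.66]. Speed limits (degrees/s): [136.94, 136.94, 172.46, 180, 180, 180].

INTERFACE

Orientations are given as [roll, pitch, yaw] about the fixed x, y, z axes, in that order (R = Rz(yaw) Ry(pitch) Rx(roll)).
In Python, from plant import ctrl, cams, order gives the robot as it stands.
- The arm moves only by the tool jog_arm, never from a script. Its argument "motion" is a list of rows, each an object with "offset": the shift along the tool's x, y, z in mm, a list of three; "roll": the turn about the tool's z in rad; "hand": the finger opening in mm, from 0 to 87.6. A call has 1 to 20 rows; each row is the pose to reach, as a shift and turn from the pose commanded when the call began, along the tool's axes at that moment; what a row does not reach only later rows make up. A row lasts 1/12 s, in which the tool goes at most 41.7 mm and 7.16 degrees, less where a joint would pass 70% of its speed; a pose out of reach is approached as far as the arm can. A call with a gripper value outside its range is refused whole. The fingers move at their own pace and stop on an object; the grip force is fixed at half the most. Time passes only in rows, so rows that repeat a pose let the fingers close. It gives the time, the measured TCP pose, the force and the opening at its end, in the units of the state.
- ctrl.get_obs(): the state, without advancing time (a new reading comes with each control period).
- cams.snapshot(name): name is "scene" or "top" or "wrist"; returns a dict with "img" (480x640x3 uint8, red, green, blue), "K" (3x3 intrinsics, pixels), "cam_to_world" (4x4, takes a point from camera to world coordinates); the wrist camera has in their place "T_tool_cam" (4x4, takes a point from camera to tool coordinates, whose origin is the TCP and whose axes are the flange's). Camera axes: x right, y down, z forward; pixel columns grow to the right and rows downward; lengths in m; the calibration is good to about 2 mm. A picture is of the moment at which its call begins: read the wrist's pose just before it. There is no depth.
- order.close_job(): hands the job in, once; it reports no verdict.
The state is a dict: "clock": time; "joint_pos": joint angles; "qvel": joint speeds; "tau": joint torques, N m; "tool_pos": TCP position; "orientation": TCP orientation; "force": force on the tool from outside, world axes, zero at the start; "moment": the same for the moment, N m; "opening": finger opening in m.
Only numpy, scipy, OpenCV 4.12 (cv2) and the standard library are available. Lean on these libraries where they do the work, as an engineer would, in place of code of your own. Each camera call takes 0.05 s, during which the arm holds its last target. There are 200 camera calls.

TASK

Put the stray rod connector lying on the bench away in the round hardware box: turn the clear cover by its grip bar until the opening stands squarely over the compartment in which the other rod connector lies, and put the stray one in through the opening. Then turn the cover until its opening stands squarely over the box's decked-over blank sector, so that all the stock is covered against swarf. Leave the drill, the hammer and the can where they are.

Things in the scene. Friction and masses are not known exactly. Their poses are not given: they have to be found in the camera images.
- drum: The round hardware box: a fixed sheet-metal drum on the bench (z = 0), 300 mm across, 86 mm high, origin under its centre on the vertical axis of the cover. Six sectors of 60 degrees, divided by 3 mm walls; floor 6 mm above the bench, 81 mm clear under the cover. Its own x axis points along the middle of the blank sector; the wanted compartment is 60 degrees counter-clockwise.
- grip (a point): Point in the cover's grip bar, on the axis, 117 mm above the bench. The bar is a black upright slab through the cover's centre, 90 mm long, 18 mm thick, its top 136 mm above the bench, on a hub plate 96 mm across with its top 94 mm above the bench. Its length points along the line from the axis to the opening.
- cover (a joint): Angle of the clear cover (307 mm across, 4 mm thick, top 91 mm above the bench) on the box, rad, growing counter-clockwise from above. 0: opening over the blank sector; 1.047: over the wanted compartment. Starts between -1.5 and 0.3. Light friction, about 0.1 N m; no stops or clicks within a full turn either way; it stays where left.
- opening (a point): Centre of the cover's only opening, level with the cover's top face, 92 mm from the axis; turns with the cover. The opening is a sector of 56 degrees with aluminium edge trims, clear from 48 mm (edge of the hub plate) to 141 mm from the axis and about 92 mm wide at this point.
- bay (a point): Point on the inner floor (6 mm above the bench) of the wanted compartment, the one that holds the other rod connector; 92 mm from the axis, on the compartment's middle line. The other connector lies across this compartment towards the outer wall, its top 36 mm above the bench.
- blank (a point): Centre of the blank sector, 92 mm from the axis, 86 mm above the bench: the one sector closed by a flat metal deck under the cover. It is next to the wanted compartment, clockwise from it seen from above.
- connector_mid (a point): Centre of the stray rod connector: a long hexagonal steel nut lying on the bench, 70 mm long, 30 mm across flats, about 0.2 to 0.4 kg. It lies on one flat, centre 15 mm above the bench; its own x axis runs along its length, and the two side edges that fingers meet are 35 mm apart.
- connector: The same stray rod connector, origin at the middle of its underside, x along its length.
- drill_mid (a point): Bystander: cordless drill standing on its battery foot, 195 mm high, 75 mm by 210 mm; this point is in its handle, 90 mm above the bench. Leave it alone.
- hammer: Bystander: hammer lying on the bench beside the box, about 260 mm long. Leave it alone.
- can: Bystander: plain metal can, 66 mm across, 140 mm high, standing; origin under its centre. Leave it alone.
Things that resemble listed ones, but are neither listed nor needed, are in the scene too. What is shaped like the connector but green or pink is not meant.

How it is judged (in metres and radians):
On the way, in this order (a step that is already met when the one before it is completed fails the run):
1. the cover's opening stands squarely over the compartment with the other rod connector (horizontal distance between opening and bay below 0.012 m), for 0.2 s.
2. the stray connector lies released in that compartment (horizontal distance between connector_mid and bay below 0.058 m and z of connector_mid in the frame of bay below 0.06 m and linear speed of connector below 0.03 m/s and contact force between the fingers and connector below 0.1 N), for 0.2 s.
At the end, for the whole second after the job is handed in: The connector rests, released, in the wanted compartment (centre within 58 mm of its middle point seen from above, at most 60 mm above its floor), and the cover is still with the centre of its opening within 12 mm (7 degrees) of the centre of the blank sector (all of step 2 and horizontal distance between opening and blank below 0.012 m and velocity of joint cover between -0.05 and 0.05 rad/s); the robot touches nothing.
It fails at once if the drill is moved more than 30 mm (distance of drill_mid from where it was at the start of the episode above 0.03 m).
It fails at once if the hammer is moved more than 30 mm (distance of hammer from where it was at the start of the episode above 0.03 m).
It fails at once if the can is moved more than 30 mm (distance of can from where it was at the start of the episode above 0.03 m).
It also fails if it takes over 67 s, if anything falls off the work surface, if the arm or the gripper's body presses on something with over 40 N, if the wrist force passes 120 N, or if a joint passes its speed limit or range.

## Working session

There is one attempt and no reset: what is moved stays moved. The work goes in short steps, Python scripts to look and compute and a tool call to move; the robot and the scene stay as the last step left them, time stands still between calls to the robot, and variables do not carry over. Pictures are saved under pics/ and viewed, about 8 in all and at most 12, crops included, and the job is handed in when it is done.

Besides the shell and the picture viewer there is one more tool, called after "Request:" by a JSON object that holds its "fn" and its "kwargs". jog_arm: Moves the arm, as the interface text tells. Its arguments: {"type":"object","properties":{"motion":{"type":"array"}},"required":["motion"]}

```bash
mkdir -p pics
cat > h.py <<'E'
import numpy as np, cv2, json
from scipy.spatial.transform import Rotation as R
from plant import ctrl, cams, order
def pose():
    o=ctrl.get_obs(); T=np.eye(4); T[:3,3]=o['tool_pos']; T[:3,:3]=R.from_euler('xyz',o['orientation'],degrees=True).as_matrix(); return o,T
def snap(n,f):
    o,T=pose(); s=cams.snapshot(n); C=T@s['T_tool_cam'] if n=='wrist' else s['cam_to_world']
    cv2.imwrite(f'pics/{f}.png',s['img'][:,:,::-1]); np.savez(f'pics/{f}.npz',K=s['K'],C=C); return s['img']
def ray(f,uv):
    d=np.load(f'pics/{f}.npz'); r=d['C'][:3,:3]@np.linalg.inv(d['K'])@np.array([*uv,1.]); return d['C'][:3,3],r/np.linalg.norm(r)
def atz(f,uv,z):
    c,r=ray(f,uv); return c+r*(z-c[2])/r[2]
def tri(*obs):
    A=0;b=0
    for f,uv in obs:
        c,r=ray(f,uv); P=np.eye(3)-np.outer(r,r); A=A+P;b=b+P@c
    return np.linalg.solve(A,b)
def proj(f,p):
    d=np.load(f'pics/{f}.npz'); q=d['K']@(np.linalg.inv(d['C'])@np.array([*p,1.]))[:3]; return q[:2]/q[2]
E
python3 - <<'E'
from h import *
print(ctrl.get_obs())
for n in('scene','top','wrist'):
    snap(n,n+'0'); d=np.load(f'pics/{n}0.npz'); print(n,d['C'].round(3).tolist(),d['K'].round(0).tolist())
E
```

```text
{'clock': 0.0, 'joint_pos': array([ 9.36259849e+01,  2.05910032e+01,  6.33245409e-01, -2.23193883e-02,
       -7.01347414e+01, -1.65059830e+01]), 'qvel': array([ 0.03442809,  0.0600306 ,  0.025937  , -0.05389378, -0.05239749,
        0.10231982]), 'tau': array([-2.90268881e-04, -5.82716775e+01,  2.93048126e+01,  6.99684799e+00,
        6.86174812e-03, -1.63386785e-04]), 'tool_pos': array([0.15038124, 0.65754663, 0.23661661]), 'orientation': array([ 1.79905351e+02, -6.16638914e-03, -1.28875943e+01]), 'force': array([ 0.35489662,  0.33303901, -0.34932024]), 'moment': array([-0.04478214,  0.01289984, -0.01465412]), 'opening': 0.08734728247986519}
scene [[0.643, 0.597, -0.48, 1.078], [0.766, -0.496, 0.41, -0.491], [0.007, -0.631, -0.776, 1.031], [0.0, 0.0, 0.0, 1.0]] [[457.0, 0.0, 321.0], [0.0, 457.0, 244.0], [0.0, 0.0, 1.0]]
top [[-0.0, -0.991, 0.136, 0.358], [-1.0, 0.002, 0.012, -0.023], [-0.012, -0.136, -0.991, 1.119], [0.0, 0.0, 0.0, 1.0]] [[498.0, 0.0, 316.0], [0.0, 498.0, 241.0], [0.0, 0.0, 1.0]]
wrist [[-0.223, -0.945, -0.239, 0.215], [-0.975, 0.216, 0.053, 0.642], [0.001, 0.245, -0.97, 0.383], [0.0, 0.0, 0.0, 1.0]] [[404.0, 0.0, 315.0], [0.0, 404.0, 243.0], [0.0, 0.0, 1.0]]
```

View pics/scene0.png

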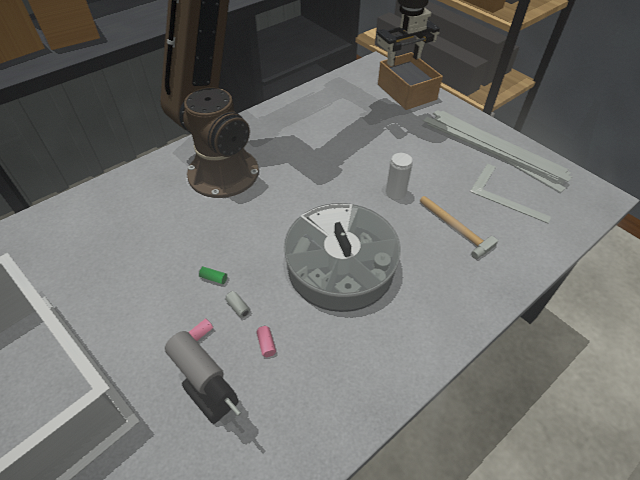

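View pics/top0.png

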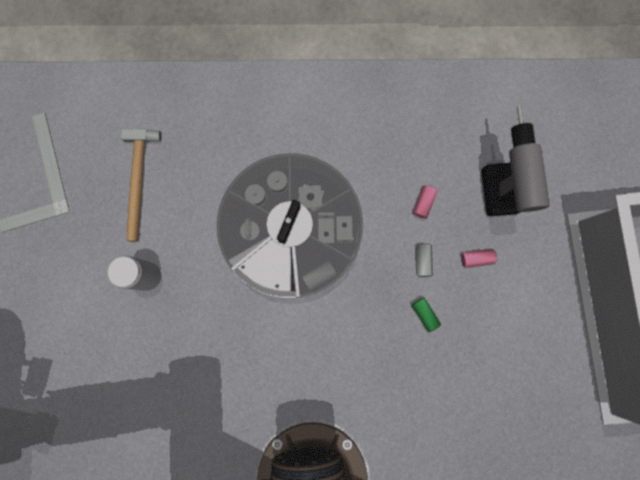

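Scene: the stray candidates are grey (237,305), green (213,275) and pink (202,330), (266,341). In the top view they are grey (424,260), green (427,314) and pink (425,201), (479,258). Only the grey one fits. The drum centre is near top (290,225), and the other connector is inside at (319,276). I'll confirm both in an enlarged crop.

Run:
```python
from h import *
t=cv2.imread('pics/top0.png')
a=cv2.resize(t[145:309,205:449],None,fx=3.27,fy=3.27,interpolation=cv2.INTER_CUBIC)
cv2.imwrite('pics/crop1.png',a)
s=cv2.imread('pics/scene0.png')
cv2.imwrite('pics/crop2.png',cv2.resize(s[195:365,190:410],None,fx=3.5,fy=3.5,interpolation=cv2.INTER_CUBIC))
```

```text
(no output)
```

View pics/crop1.png

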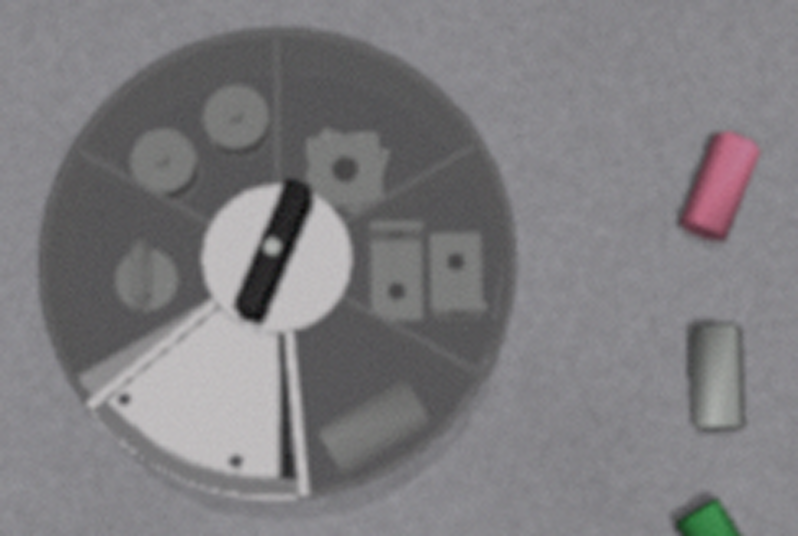

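View pics/crop2.png

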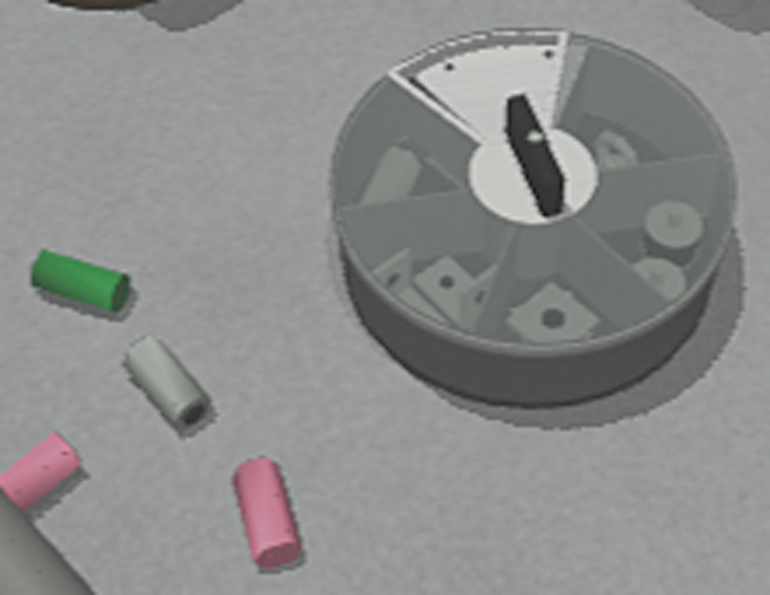

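The crops show the stray grey hex connector at crop1 (717,376) and crop2 (167,386). The wanted bay, with the other connector at crop1 (375,425), is the one counter-clockwise from the white deck. The cover opening is turned slightly from the deck. The hub is at crop1 (277,258) and crop2 (533,172).

```bash
cat > m.py <<'E'
from h import *
c1=lambda u,v:(u/3.27+205-.35,v/3.27+145-.35)
c2=lambda u,v:(u/3.5+190-.35,v/3.5+195-.35)
hub=tri(('top0',c1(277,258)),('scene0',c2(533,172))); con=tri(('top0',c1(717,376)),('scene0',c2(167,386)))
bar=[tri(('top0',c1(295,182)),('scene0',c2(555,215)))]
print('hub',hub.round(4),'con',con.round(4), 'top only', atz('top0',c1(277,258),.094).round(4), atz('top0',c1(717,376),.015).round(4))
c=atz('top0',c1(277,258),.094)[:2]
def ang(p,z):
    d=atz('top0',c1(*p),z)[:2]-c; return np.degrees(np.arctan2(d[1],d[0])).round(1),np.linalg.norm(d).round(3)
print('walls',[ang(p,.085) for p in((478,148),(277,40),(85,150),(475,368))])
print('trim',[ang(p,.091) for p in((92,402),(303,492))])
print('deckscrews',[ang(p,.086) for p in((124,398),(235,460))])
p=[atz('top0',c1(*q),.136)[:2] for q in((298,183),(249,318))]; d=p[1]-p[0]; print('bar',np.degrees(np.arctan2(d[1],d[0])),np.linalg.norm(d),(p[0]+p[1])/2)
e=[atz('top0',c1(*q),.03)[:2] for q in((717,324),(719,428))]; d=e[1]-e[0]; print('con ang',np.degrees(np.arctan2(d[1],d[0])),np.linalg.norm(d))
print('rad',np.linalg.norm(hub[:2]),np.linalg.norm(con[:2]))
E
python3 m.py
```

```text
hub [0.5349 0.0453 0.0955] con [ 0.4665 -0.2502  0.0125] top only [0.5348 0.045  0.094 ] [ 0.4664 -0.2495  0.015 ]
walls [(np.float64(-60.4), np.float64(0.149)), (np.float64(0.6), np.float64(0.147)), (np.float64(59.9), np.float64(0.146)), (np.float64(-119.0), np.float64(0.144))]
trim [(np.float64(128.1), np.float64(0.149)), (np.float64(-173.4), np.float64(0.15))]
deckscrews [(np.float64(132.4), np.float64(0.132)), (np.float64(168.4), np.float64(0.131))]
bar 160.6563061435878 0.08896838849953395 [0.53242264 0.04425361]
con ang 179.39028337876888 0.06998085080011758
rad 0.5367689775786721 0.5293646973262718
```

Heights agree: hub at 95 mm (94 given), connector centre at 12.5 mm (15 given). Wall directions put the blank at about 150.3° and the bay at about 210.3°. The bar and opening are at about 159°. Next I work out the move to above the grip.

```bash
cat >> h.py <<'E'
def go(x,y,z,yaw):
    o,T=pose(); d=T[:3,:3].T@(np.array([x,y,z])-T[:3,3])*1000
    r=np.radians((o['orientation'][2]-yaw+180)%360-180)
    print('offset',d.round(1),'roll',round(r,3),'yaw now',round(o['orientation'][2],1),'t',round(o['clock'],2))
E
python3 - <<'E'
from h import *
go(.5348,.045,.238,-20.5)
E
```

```text
offset [ 5.113e+02  5.115e+02 -4.000e-01] roll 0.133 yaw now -12.9 t 0.15
```

Request:
{"fn": "jog_arm", "kwargs": {"motion": [{"offset": [15, 15, 0], "roll": 0.133, "hand": 87}, {"offset": [40, 40, 0], "roll": 0.133, "hand": 87}, {"offset": [68, 68, 0], "roll": 0.133, "hand": 87}, {"offset": [96, 96, 0], "roll": 0.133, "hand": 87}, {"offset": [124, 124, 0], "roll": 0.133, "hand": 87}, {"offset": [152, 152, 0], "roll": 0.133, "hand": 87}, {"offset": [180, 180, 0], "roll": 0.133, "hand": 87}, {"offset": [208, 208, 0], "roll": 0.133, "hand": 87}, {"offset": [236, 236, 0], "roll": 0.133, "hand": 87}, {"offset": [264, 264, 0], "roll": 0.133, "hand": 87}, {"offset": [292, 292, 0], "roll": 0.133, "hand": 87}, {"offset": [320, 320, 0], "roll": 0.133, "hand": 87}, {"offset": [348, 348, 0], "roll": 0.133, "hand": 87}, {"offset": [376, 376, 0], "roll": 0.133, "hand": 87}, {"offset": [404, 404, 0], "roll": 0.133, "hand": 87}, {"offset": [432, 432, 0], "roll": 0.133, "hand": 87}, {"offset": [460, 460, 0], "roll": 0.133, "hand": 87}, {"offset": [485, 485, 0], "roll": 0.133, "hand": 87}, {"offset": [504, 504, 0], "roll": 0.133, "hand": 87}, {"offset": [511, 511, 0], "roll": 0.133, "hand": 87}]}}

```text
clock: 1.82
tool_pos: [0.5358, 0.043, 0.2371]
orientation: [179.9, 0.0, -20.6]
force: [0.3, 0.5, 0.5]
opening: 0.0868
```

Request:
{"fn": "jog_arm", "kwargs": {"motion": [{"offset": [0, 0, 0], "roll": 0, "hand": 87}, {"offset": [0, 0, 0], "roll": 0, "hand": 87}, {"offset": [0, 0, 0], "roll": 0, "hand": 87}]}}

```text
clock: 2.07
tool_pos: [0.5343, 0.0465, 0.2374]
orientation: [-180.0, 0.0, -20.5]
force: [-0.4, -0.3, -0.1]
opening: 0.0867
```

Run:
```python
from h import *
snap('wrist','w1'); o,T=pose(); print(o['tool_pos'],o['orientation'],o['clock'])
```

```text
[0.53425153 0.04676594 0.23759052] [-1.79990298e+02  5.76290429e-03 -2.04446285e+01] 2.1167
```

View pics/w1.png

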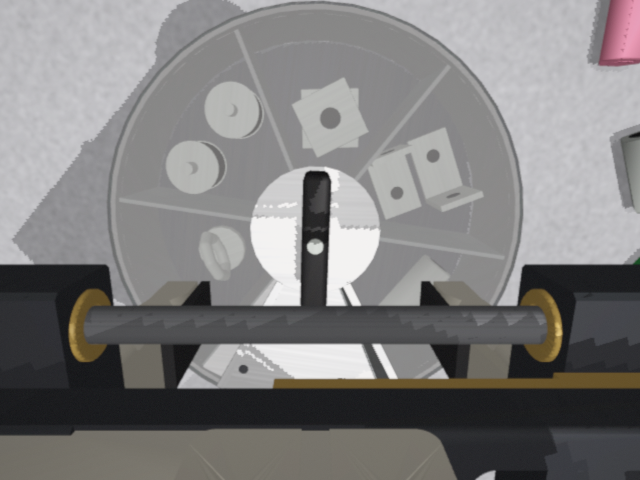

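The wrist view shows the bar upright at column 315, rows 172–305, in line with the tool. The hub is at (315,227), with walls at (240,32), (448,68), (120,200) and (503,257). I'll cross-check angles and centre from this second view.

Run:
```python
from h import *
print('hub tri',tri(('w1',(315,228)),('top0',(289.4,223.6))).round(4))
c=atz('w1',(315,228),.094)[:2]; print(c)
f=lambda p,q,z:(lambda d:round(float(np.degrees(np.arctan2(d[1],d[0]))),1))((atz('w1',p,z)-atz('w1',q,z))[:2])
print('walls',[f(p,q,.086) for p,q in(((240,32),(292,168)),((448,68),(385,145)),((120,200),(250,218)),((503,257),(380,240)))])
print('bar',f((315,303),(316.5,174),.136))
print('rim',[atz('w1',p,.091).round(3) for p in((108,200),(522,200),(315,2))])
go(.5345,.0453,.114,-20.5)
```

```text
hub tri [0.5364 0.0452 0.0839]
[0.53840224 0.04401473]
walls [0.0, -59.1, 61.5, -118.5]
bar 158.9
rim [array([0.61 , 0.178, 0.091]), array([ 0.505, -0.104,  0.091]), array([ 0.678, -0.008,  0.091])]
offset [  0.8   1.3 123.6] roll 0.001 yaw now -20.4 t 2.12
```

Request:
{"fn": "jog_arm", "kwargs": {"motion": [{"offset": [2, 1.5, 30], "roll": 0, "hand": 60}, {"offset": [2, 1.5, 60], "roll": 0, "hand": 60}, {"offset": [2, 1.5, 90], "roll": 0, "hand": 60}, {"offset": [2, 1.5, 110], "roll": 0, "hand": 60}, {"offset": [2, 1.5, 120], "roll": 0, "hand": 60}, {"offset": [2, 1.5, 123], "roll": 0, "hand": 60}, {"offset": [2, 1.5, 123], "roll": 0, "hand": 40}, {"offset": [2, 1.5, 123], "roll": 0, "hand": 25}, {"offset": [2, 1.5, 123], "roll": 0, "hand": 10}, {"offset": [2, 1.5, 123], "roll": 0, "hand": 10}, {"offset": [2, 1.5, 123], "roll": 0, "hand": 10}, {"offset": [2, 1.5, 123], "roll": 0, "hand": 10}]}}

```text
clock: 3.12
tool_pos: [0.5363, 0.0439, 0.1152]
orientation: [-180.0, -0.0, -20.5]
force: [0.1, -0.4, 0.2]
opening: 0.0258
```

Run:
```python
from h import *
o,T=pose(); print(o)
go(*o['tool_pos'],30.5)
```

```text
{'clock': 3.1167, 'joint_pos': array([ 2.55628156e+01,  1.42930868e+01, -2.59585527e+01,  3.28078505e-03,
       -4.96859531e+01,  4.39309476e+01]), 'qvel': array([-0.12044088,  0.20964677, -0.18829053,  0.11552997, -0.02350983,
       -0.0144638 ]), 'tau': array([ 4.48105729e-02, -4.42889535e+01,  2.39461130e+01,  5.65296158e+00,
        8.23416235e-02, -4.48372693e-04]), 'tool_pos': array([0.53631233, 0.04390022, 0.11519219]), 'orientation': array([-1.79956793e+02, -4.51009575e-02, -2.05041326e+01]), 'force': array([ 0.08249195, -0.40073993,  0.21237124]), 'moment': array([-0.01882322,  0.00702103, -0.03001975]), 'opening': 0.02581864062383279}
offset [0. 0. 0.] roll -0.89 yaw now -20.5 t 3.12
```

Request:
{"fn": "jog_arm", "kwargs": {"motion": [{"offset": [0, 0, 0], "roll": 0, "hand": 5}, {"offset": [0, 0, 0], "roll": 0, "hand": 5}, {"offset": [0, 0, 0], "roll": 0, "hand": 5}, {"offset": [0, 0, 0], "roll": 0, "hand": 5}, {"offset": [0, 0, 0], "roll": 0, "hand": 5}, {"offset": [0, 0, 0], "roll": 0, "hand": 5}]}}

```text
clock: 3.62
tool_pos: [0.537, 0.0455, 0.115]
orientation: [-179.8, -0.1, -20.5]
force: [0.1, 9.3, 0.5]
opening: 0.0177
```

Request:
{"fn": "jog_arm", "kwargs": {"motion": [{"offset": [-0.3, -1, 0], "roll": -0.03, "hand": 5}, {"offset": [-0.3, -1, 0], "roll": -0.09, "hand": 5}, {"offset": [-0.3, -1, 0], "roll": -0.16, "hand": 5}, {"offset": [-0.3, -1, 0], "roll": -0.23, "hand": 5}, {"offset": [-0.3, -1, 0], "roll": -0.3, "hand": 5}, {"offset": [-0.3, -1, 0], "roll": -0.37, "hand": 5}, {"offset": [-0.3, -1, 0], "roll": -0.44, "hand": 5}, {"offset": [-0.3, -1, 0], "roll": -0.51, "hand": 5}, {"offset": [-0.3, -1, 0], "roll": -0.58, "hand": 5}, {"offset": [-0.3, -1, 0], "roll": -0.65, "hand": 5}, {"offset": [-0.3, -1, 0], "roll": -0.72, "hand": 5}, {"offset": [-0.3, -1, 0], "roll": -0.79, "hand": 5}, {"offset": [-0.3, -1, 0], "roll": -0.85, "hand": 5}, {"offset": [-0.3, -1, 0], "roll": -0.88, "hand": 5}, {"offset": [-0.3, -1, 0], "roll": -0.89, "hand": 5}, {"offset": [-0.3, -1, 0], "roll": -0.89, "hand": 5}, {"offset": [-0.3, -1, 0], "roll": -0.89, "hand": 5}, {"offset": [-0.3, -1, 0], "roll": -0.89, "hand": 5}]}}

```text
clock: 5.12
tool_pos: [0.5368, 0.047, 0.115]
orientation: [-179.9, -0.2, 30.5]
force: [-3.0, 11.3, 2.4]
opening: 0.018
```

Request:
{"fn": "jog_arm", "kwargs": {"motion": [{"offset": [0, 0, 0], "roll": 0, "hand": 30}, {"offset": [0, 0, 0], "roll": 0, "hand": 60}, {"offset": [0, 0, 0], "roll": 0, "hand": 60}, {"offset": [0, 0, 0], "roll": 0, "hand": 60}, {"offset": [0, 0, -20], "roll": 0, "hand": 60}, {"offset": [0, 0, -50], "roll": 0, "hand": 60}, {"offset": [0, 0, -85], "roll": 0, "hand": 60}, {"offset": [0, 0, -115], "roll": 0, "hand": 60}, {"offset": [0, 0, -125], "roll": 0, "hand": 60}]}}

```text
clock: 5.87
tool_pos: [0.538, 0.0448, 0.2445]
orientation: [179.9, -0.4, 30.5]
force: [0.9, 0.3, 0.7]
opening: 0.0599
```

Run:
```python
from h import *
go(.4655,-.250,.20,0)
```

```text
offset [-212.4  217.1   43.7] roll 0.532 yaw now 30.5 t 5.87
```

Request:
{"fn": "jog_arm", "kwargs": {"motion": [{"offset": [-15, 15, 0], "roll": 0.05, "hand": 75}, {"offset": [-40, 40, 0], "roll": 0.12, "hand": 75}, {"offset": [-68, 68, 0], "roll": 0.2, "hand": 75}, {"offset": [-96, 97, 0], "roll": 0.3, "hand": 75}, {"offset": [-124, 126, 0], "roll": 0.4, "hand": 75}, {"offset": [-152, 155, 10], "roll": 0.48, "hand": 75}, {"offset": [-180, 184, 20], "roll": 0.53, "hand": 75}, {"offset": [-200, 206, 30], "roll": 0.53, "hand": 75}, {"offset": [-212, 217, 40], "roll": 0.53, "hand": 75}, {"offset": [-212, 217, 44], "roll": 0.53, "hand": 75}, {"offset": [-212, 217, 44], "roll": 0.53, "hand": 75}, {"offset": [-212, 217, 44], "roll": 0.53, "hand": 75}]}}

```text
clock: 6.87
tool_pos: [0.4634, -0.2497, 0.1954]
orientation: [180.0, 0.0, 0.1]
force: [0.3, 0.3, -0.4]
opening: 0.0751
```

Run:
```python
from h import *
a=snap('top','top2'); b=snap('wrist','w2'); o,T=pose(); print(o['tool_pos'],o['orientation'])
A=cv2.resize(a[145:305,210:370],(600,600),interpolation=cv2.INTER_CUBIC)
B=cv2.resize(b,(200,150))
cv2.imwrite('pics/crop3.png',A[:,:,::-1])
# segment grey body in wrist
```

```text
[ 0.46410844 -0.24914871  0.19607536] [ 1.79985705e+02 -4.33257135e-02  1.81927109e-01]
```

View pics/crop3.png

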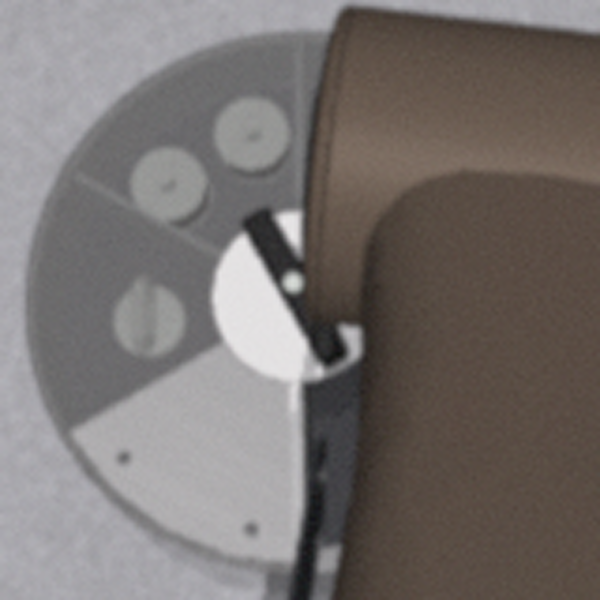

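View pics/w2.png

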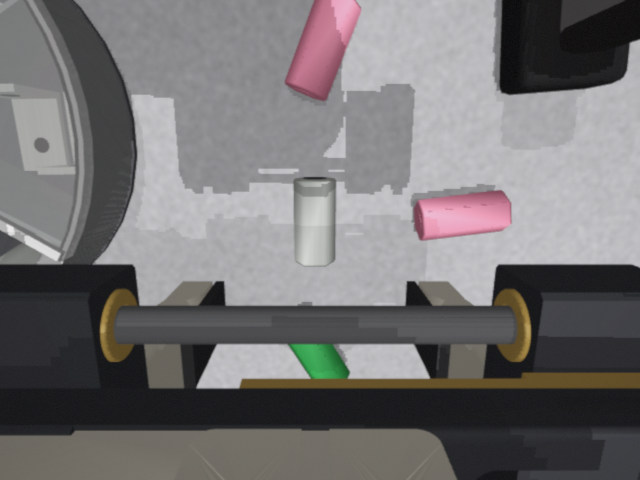

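The cover bar now runs (258,218)–(332,355) in the crop, about 208–210°, so the opening is over the bay with the white trim at the deck edge. The wrist view shows the grey connector at (294–336, 177–266), centred on the jaws. The pink one at (415–510, 190–238) is clear of the right finger.

Run:
```python
from h import *
print(tri(('w2',(315,222)),('top0',(424,259.6))).round(4), atz('w2',(315,222),.017).round(4),[atz('w2',(u,222),.015).round(4) for u in(294,336,415)],atz('w2',(315,180),.03).round(3),atz('w2',(315,266),.005).round(3))
go(.466,-.2495,.018,0.)
```

```text
[ 0.466 -0.25   0.016] [ 0.4658 -0.2505  0.017 ] [array([ 0.4654, -0.2332,  0.015 ]), array([ 0.4655, -0.2678,  0.015 ]), array([ 0.4657, -0.333 ,  0.015 ])] [ 0.501 -0.25   0.03 ] [ 0.424 -0.251  0.005]
offset [  1.8   0.3 178.1] roll 0.003 yaw now 0.2 t 6.97
```

Request:
{"fn": "jog_arm", "kwargs": {"motion": [{"offset": [1.8, 0.8, 20], "roll": 0, "hand": 75}, {"offset": [1.8, 0.8, 50], "roll": 0, "hand": 75}, {"offset": [1.8, 0.8, 85], "roll": 0, "hand": 75}, {"offset": [1.8, 0.8, 115], "roll": 0, "hand": 75}, {"offset": [1.8, 0.8, 140], "roll": 0, "hand": 75}, {"offset": [1.8, 0.8, 160], "roll": 0, "hand": 75}, {"offset": [1.8, 0.8, 172], "roll": 0, "hand": 75}, {"offset": [1.8, 0.8, 177], "roll": 0, "hand": 75}, {"offset": [1.8, 0.8, 177], "roll": 0, "hand": 60}, {"offset": [1.8, 0.8, 177], "roll": 0, "hand": 45}, {"offset": [1.8, 0.8, 177], "roll": 0, "hand": 20}, {"offset": [1.8, 0.8, 177], "roll": 0, "hand": 20}, {"offset": [1.8, 0.8, 177], "roll": 0, "hand": 20}, {"offset": [1.8, 0.8, 177], "roll": 0, "hand": 20}, {"offset": [1.8, 0.8, 177], "roll": 0, "hand": 20}, {"offset": [1.8, 0.8, 177], "roll": 0, "hand": 20}]}}

```text
clock: 8.3
tool_pos: [0.4656, -0.2504, 0.0191]
orientation: [-180.0, -0.0, 0.1]
force: [-0.7, 3.6, 5.2]
opening: 0.0325
```

Request:
{"fn": "jog_arm", "kwargs": {"motion": [{"offset": [0, 0, 0], "roll": 0, "hand": 20}, {"offset": [0, 0, -10], "roll": 0, "hand": 20}, {"offset": [0, 0, -25], "roll": 0, "hand": 20}, {"offset": [0, 0, -50], "roll": 0, "hand": 20}, {"offset": [0, 0, -80], "roll": 0, "hand": 20}, {"offset": [0, 0, -110], "roll": 0, "hand": 20}, {"offset": [0, 0, -140], "roll": 0, "hand": 20}, {"offset": [0, 0, -165], "roll": 0, "hand": 20}, {"offset": [0, 0, -180], "roll": 0, "hand": 20}, {"offset": [0, 0, -180], "roll": 0, "hand": 20}, {"offset": [0, 0, -180], "roll": 0, "hand": 20}]}}

```text
clock: 9.22
tool_pos: [0.4651, -0.2503, 0.1989]
orientation: [-180.0, -0.1, 0.1]
force: [-0.5, -0.4, -4.7]
opening: 0.0332
```

Run:
```python
from h import *
o,T=pose();print(o['force'],o['opening'],o['tool_pos'])
go(.455,-.0016,.2,30.4)
```

```text
[-0.50821465 -0.35711091 -4.67855754] 0.033170219576687546 [ 0.46505569 -0.25034176  0.19886283]
offset [  -9.6 -248.8   -1.1] roll -0.529 yaw now 0.1 t 9.22
```

Request:
{"fn": "jog_arm", "kwargs": {"motion": [{"offset": [-1, -12, 0], "roll": -0.04, "hand": 20}, {"offset": [-2, -35, 0], "roll": -0.1, "hand": 20}, {"offset": [-3, -65, 0], "roll": -0.17, "hand": 20}, {"offset": [-4, -95, 0], "roll": -0.24, "hand": 20}, {"offset": [-5, -125, 0], "roll": -0.31, "hand": 20}, {"offset": [-6, -155, 0], "roll": -0.38, "hand": 20}, {"offset": [-7, -185, 0], "roll": -0.45, "hand": 20}, {"offset": [-8, -215, 0], "roll": -0.5, "hand": 20}, {"offset": [-9, -235, 0], "roll": -0.53, "hand": 20}, {"offset": [-9.6, -246, 0], "roll": -0.53, "hand": 20}, {"offset": [-9.6, -249, 0], "roll": -0.53, "hand": 20}, {"offset": [-9.6, -249, 0], "roll": -0.53, "hand": 20}, {"offset": [-9.6, -249, 0], "roll": -0.53, "hand": 20}, {"offset": [-9.6, -249, 0], "roll": -0.53, "hand": 20}]}}

```text
clock: 10.38
tool_pos: [0.4549, -0.0023, 0.1981]
orientation: [-180.0, 0.1, 30.4]
force: [0.1, 0.1, -2.8]
opening: 0.0331
```

Run:
```python
from h import *
b=snap('wrist','w3'); snap('scene','s3'); o,T=pose(); print(o['tool_pos'],o['orientation'],o['opening'],o['force'])
s=cv2.imread('pics/s3.png'); cv2.imwrite('pics/v3.png',np.hstack([cv2.resize(b[:,:,::-1],(400,300)),cv2.resize(s[150:330,230:430],(400,300))]))
go(.455,-.0016,.082,30.4)
```

```text
[ 0.45512323 -0.00234387  0.19834994] [-1.79999936e+02  2.87205586e-02  3.04100614e+01] 0.0328516852263706 [-1.3084085   0.5117642  -2.53966972]
offset [  0.3  -0.7 116.3] roll 0.0 yaw now 30.4 t 10.48
```

View pics/v3.png

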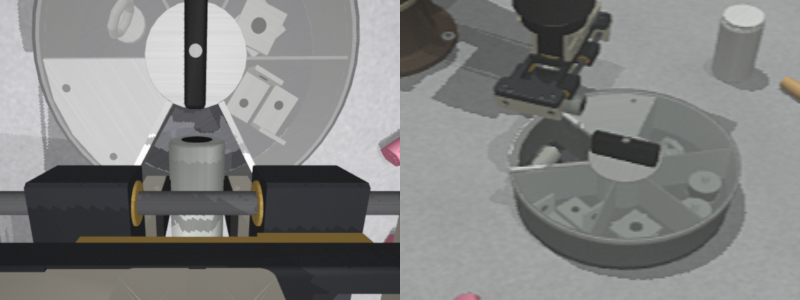

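The left half shows the held connector (col 196) centred between the opening's trims (145 and 248), with the bar aligned. The cover's opening is open over the bay, so I lower.

Request:
{"fn": "jog_arm", "kwargs": {"motion": [{"offset": [0, 0, 15], "roll": 0, "hand": 20}, {"offset": [0, 0, 35], "roll": 0, "hand": 20}, {"offset": [0, 0, 55], "roll": 0, "hand": 20}, {"offset": [0, 0, 72], "roll": 0, "hand": 20}, {"offset": [0, 0, 85], "roll": 0, "hand": 20}, {"offset": [0, 0, 96], "roll": 0, "hand": 20}, {"offset": [0, 0, 106], "roll": 0, "hand": 20}, {"offset": [0, 0, 113], "roll": 0, "hand": 20}, {"offset": [0, 0, 116], "roll": 0, "hand": 20}, {"offset": [0, 0, 116], "roll": 0, "hand": 20}]}}

```text
clock: 11.32
tool_pos: [0.4563, -0.0015, 0.0828]
orientation: [180.0, -0.1, 30.5]
force: [2.5, 0.6, 1.8]
opening: 0.0332
```

Request:
{"fn": "jog_arm", "kwargs": {"motion": [{"offset": [0, 0, 0], "roll": 0, "hand": 44}, {"offset": [0, 0, 0], "roll": 0, "hand": 44}, {"offset": [0, 0, 0], "roll": 0, "hand": 44}, {"offset": [0, 0, 0], "roll": 0, "hand": 44}, {"offset": [0, 0, 0], "roll": 0, "hand": 44}, {"offset": [0, 0, -10], "roll": 0, "hand": 44}, {"offset": [0, 0, -30], "roll": 0, "hand": 44}, {"offset": [0, 0, -60], "roll": 0, "hand": 44}, {"offset": [0, 0, -95], "roll": 0, "hand": 44}, {"offset": [0, 0, -120], "roll": 0, "hand": 44}, {"offset": [0, 0, -150], "roll": 0, "hand": 44}, {"offset": [0, 0, -155], "roll": 0, "hand": 44}]}}

```text
clock: 12.32
tool_pos: [0.4572, -0.0012, 0.2427]
orientation: [179.9, -0.4, 30.5]
force: [1.0, 0.7, 0.4]
opening: 0.044
```

Run:
```python
from h import *
b=snap('wrist','w4'); s=snap('scene','s4')[:,:,::-1]; o,T=pose(); print(o['tool_pos'],o['orientation'],o['opening'],o['force'])
cv2.imwrite('pics/v4.png',np.hstack([cv2.resize(b[:,:,::-1],(400,300)),cv2.resize(s[180:300,265:425],(400,300),interpolation=cv2.INTER_CUBIC)]))
go(.5365,.0458,.235,30.4)
```

```text
[ 0.45587898 -0.00118713  0.23916024] [179.97656216  -0.21166531  30.49720528] 0.04403435010965285 [-0.11039534 -0.04489165 -1.03013107]
offset [93.3  0.4  4.5] roll 0.002 yaw now 30.5 t 12.42
```

View pics/v4.png

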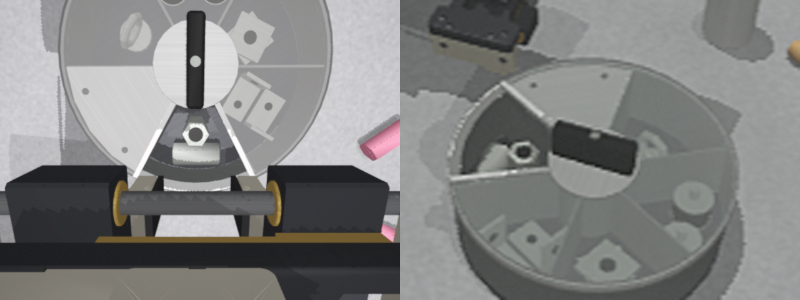

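Both views show the connector in the bay, standing on end with its hex face at wrist (314,216) and scene (314,241). I'll check how high its top is under the cover.

Run:
```python
from h import *
p=tri(('w4',(313.6,216)),('s4',(314,240.6))); c=np.array([.536,.046]); print(p.round(4),np.linalg.norm(p[:2]-c))
for f,uv in(('w4',(313.6,216)),('s4',(314,240.6))): print([atz(f,uv,z).round(3) for z in(.03,.06,.076)])
a=np.radians(210.4); print('bay',c+.092*np.array([np.cos(a),np.sin(a)]))
b=cv2.imread('pics/w4.png')[170:270,250:380]; s=cv2.imread('pics/s4.png')[225:260,285:335]
cv2.imwrite('pics/v5.png',np.hstack([cv2.resize(b,(390,300),interpolation=cv2.INTER_CUBIC),cv2.resize(s,(400,300),interpolation=cv2.INTER_CUBIC)]))
```

```text
[0.4672 0.0043 0.0781] 0.0804170471808265
[array([ 0.459, -0.001,  0.03 ]), array([0.463, 0.002, 0.06 ]), array([0.466, 0.003, 0.076])]
[array([0.438, 0.03 , 0.03 ]), array([0.457, 0.015, 0.06 ]), array([0.467, 0.006, 0.076])]
bay [ 0.45664874 -0.00055511]
```

View pics/v5.png

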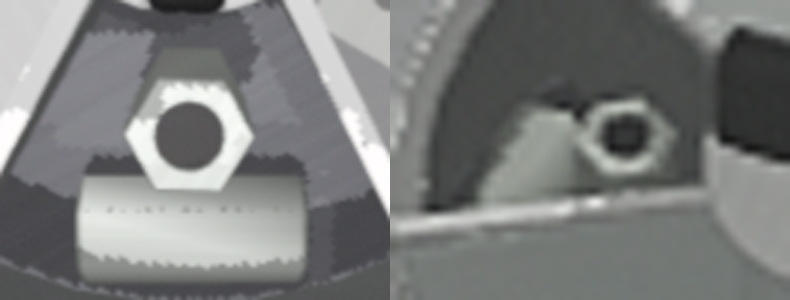

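The connector stands upright with its top at about 77 mm, which matches 6 + 70 mm and clears the cover underside at 87 mm. Its centre is about 12 mm from the bay point. Now I turn the cover back by 60°.

Request:
{"fn": "jog_arm", "kwargs": {"motion": [{"offset": [15, 0, 0], "roll": 0, "hand": 60}, {"offset": [40, 0, 0], "roll": 0, "hand": 60}, {"offset": [68, 0.3, 0], "roll": 0, "hand": 60}, {"offset": [88, 0.4, 0], "roll": 0, "hand": 60}, {"offset": [93, 0.4, 0], "roll": 0, "hand": 60}, {"offset": [93, 0.4, 5], "roll": 0, "hand": 60}, {"offset": [93, 0.4, 25], "roll": 0, "hand": 60}, {"offset": [93, 0.4, 55], "roll": 0, "hand": 60}, {"offset": [93, 0.4, 85], "roll": 0, "hand": 60}, {"offset": [93, 0.4, 108], "roll": 0, "hand": 60}, {"offset": [93, 0.4, 120], "roll": 0, "hand": 60}, {"offset": [93, 0.4, 124], "roll": 0, "hand": 60}, {"offset": [93, 0.4, 124], "roll": 0, "hand": 5}, {"offset": [93, 0.4, 124], "roll": 0, "hand": 5}, {"offset": [93, 0.4, 124], "roll": 0, "hand": 5}, {"offset": [93, 0.4, 124], "roll": 0, "hand": 5}, {"offset": [93, 0.4, 124], "roll": 0, "hand": 5}, {"offset": [93, 0.4, 124], "roll": 0, "hand": 5}, {"offset": [93, 0.4, 124], "roll": 0, "hand": 5}, {"offset": [93, 0.4, 124], "roll": 0, "hand": 5}]}}

```text
clock: 14.08
tool_pos: [0.5352, 0.0462, 0.114]
orientation: [-179.9, -0.0, 30.5]
force: [-4.6, 6.6, 4.3]
opening: 0.0183
```

Request:
{"fn": "jog_arm", "kwargs": {"motion": [{"offset": [0, 0, 0], "roll": 0, "hand": 5}, {"offset": [0, 0, 0], "roll": 0, "hand": 5}, {"offset": [0, 0, 0], "roll": 0, "hand": 5}, {"offset": [0, 0, 0], "roll": 0, "hand": 5}]}}

```text
clock: 14.42
tool_pos: [0.5353, 0.0462, 0.114]
orientation: [-179.9, -0.0, 30.5]
force: [-4.8, 5.1, 5.0]
opening: 0.0184
```

Request:
{"fn": "jog_arm", "kwargs": {"motion": [{"offset": [0, 0, 0], "roll": 0.03, "hand": 5}, {"offset": [0, 0, 0], "roll": 0.09, "hand": 5}, {"offset": [0, 0, 0], "roll": 0.16, "hand": 5}, {"offset": [0, 0, 0], "roll": 0.23, "hand": 5}, {"offset": [0, 0, 0], "roll": 0.31, "hand": 5}, {"offset": [0, 0, 0], "roll": 0.39, "hand": 5}, {"offset": [0, 0, 0], "roll": 0.47, "hand": 5}, {"offset": [0, 0, 0], "roll": 0.55, "hand": 5}, {"offset": [0, 0, 0], "roll": 0.63, "hand": 5}, {"offset": [0, 0, 0], "roll": 0.71, "hand": 5}, {"offset": [0, 0, 0], "roll": 0.79, "hand": 5}, {"offset": [0, 0, 0], "roll": 0.87, "hand": 5}, {"offset": [0, 0, 0], "roll": 0.94, "hand": 5}, {"offset": [0, 0, 0], "roll": 1.0, "hand": 5}, {"offset": [0, 0, 0], "roll": 1.03, "hand": 5}, {"offset": [0, 0, 0], "roll": 1.048, "hand": 5}, {"offset": [0, 0, 0], "roll": 1.048, "hand": 5}, {"offset": [0, 0, 0], "roll": 1.048, "hand": 5}, {"offset": [0, 0, 0], "roll": 1.048, "hand": 5}]}}

```text
clock: 16.0
tool_pos: [0.5352, 0.0462, 0.114]
orientation: [-179.9, 0.0, -29.6]
force: [-4.4, 4.7, 4.5]
opening: 0.018
```

Request:
{"fn": "jog_arm", "kwargs": {"motion": [{"offset": [0, 0, 0], "roll": 0, "hand": 30}, {"offset": [0, 0, 0], "roll": 0, "hand": 60}, {"offset": [0, 0, 0], "roll": 0, "hand": 60}, {"offset": [0, 0, 0], "roll": 0, "hand": 60}, {"offset": [0, 0, -15], "roll": 0, "hand": 60}, {"offset": [0, 0, -45], "roll": 0, "hand": 60}, {"offset": [0, 0, -80], "roll": 0, "hand": 60}, {"offset": [-30, 0, -110], "roll": 0, "hand": 60}, {"offset": [-60, 0, -140], "roll": 0, "hand": 60}, {"offset": [-90, 0, -150], "roll": 0, "hand": 60}, {"offset": [-100, 0, -150], "roll": 0, "hand": 60}, {"offset": [-100, 0, -150], "roll": 0, "hand": 60}, {"offset": [-100, 0, -150], "roll": 0, "hand": 60}]}}

```text
clock: 17.08
tool_pos: [0.4484, 0.0948, 0.2636]
orientation: [-180.0, -0.0, -29.5]
force: [0.8, -0.1, -0.3]
opening: 0.06
```

Run:
```python
from h import *
b=snap('wrist','w6'); s=snap('scene','s6')[:,:,::-1]; o,T=pose(); print(o['tool_pos'],o['orientation'],o['opening'],o['force'],o['clock'])
cv2.imwrite('pics/v6.png',np.hstack([cv2.resize(b[:,:,::-1],(400,300)),cv2.resize(s[180:300,265:425],(400,300),interpolation=cv2.INTER_CUBIC)]))
```

```text
[0.44884901 0.09434772 0.26279889] [ 1.79925911e+02  2.87663907e-02 -2.95576992e+01] 0.05996680552509561 [-0.21240526 -0.07275668  0.4633505 ] 17.1833
```

View pics/v6.png

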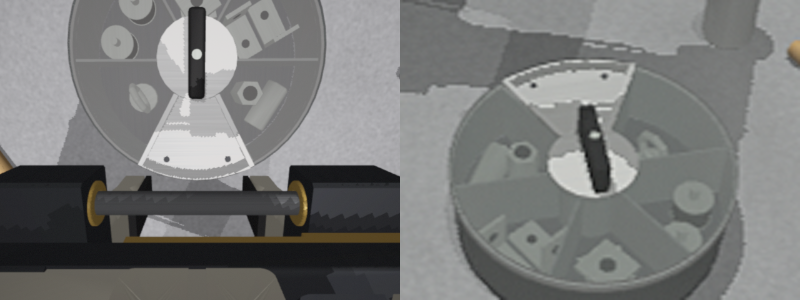

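The opening is centred over the deck: trims at 140 and 253, deck screws at 166 and 228, so both midpoints are near 197. Both connectors are under the cover, and the arm is clear.

```bash
python3 -c "
from plant import order
print(order.close_job())"
```

```text
the job is handed in; nothing more can be done
None
```

The stray grey connector is in the wanted compartment, and the cover's opening is back over the blank sector. I handed the job in at about 17 s; it gives no verdict, so what follows comes from my own checks.

- **What I did:** I turned the cover by its grip bar about 51° until the opening stood over the wanted compartment. I then lowered the connector through the opening and released it, and turned the cover back 60°.
- **Cover:** in the last wrist picture, the midpoints of the opening's trims and of the deck screws agree to within about 1°. The bar was released at -29.6°, where I had measured the blank sector's middle at -29.6° (150.4°, the same line).
- **Connector:** it came to rest standing on end beside the other connector instead of lying flat. Its top measured about 77 mm, clear of the cover's underside at 87 mm. Its centre is roughly 12 mm from the compartment's middle point and about 35 mm above its floor.
- **Other objects:** I sent no move near the drill, the hammer or the can, but took no separate measurement of them at the end. The gripper was open and clear of everything at hand-in.
- **Disagreements:**
  - One two-view hub height came out at 84 mm against the 94 mm given; the other gave 95.5 mm.
  - After the first turn, a partly hidden top view put the cover about 2° off the tool's reading.
  - The gripped connector read 33 mm wide against the expected 35 mm.

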